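Hang the loaded slide rack behind the gravity keeper of the drying board

TASK

Lift the slide rack that is full of slides out of its dish, hang it by its eye on the front end of the drying board's long steel peg, before the keeper, and let go of it. Then push it home along the peg so that its eye swings the hanging keeper flap up and the flap drops shut again behind it: the rack must hang freely, caught between flap and panel. Keep the rack upright, and leave the dish and the other things on the bench where they are.

Things in the scene. Friction and masses are not known exactly. Their poses are not given: they have to be found in the camera images.
- slide_rack: Loaded steel slide rack, 44 x 88 x 142 mm (x, y, z), 0.25 kg, in the white dish. Origin: centre of its underside, z up. Six slides stand in a frame 32 mm high; two wire legs at y = +-43 mm converge upward to the eye; above it the black grip, a block 12 (x) x 18 (y) mm, 104 to 142 mm above the underside. Eye and hanger lie in the plane x = 0; half a turn makes no difference.
- rack_eye (a point): Centre of the rack's eye, 82 mm above its underside: a ring of 6 mm wire, 33 mm clear inside, 46 mm outside, in the rack's y-z plane (the peg goes through it along the rack's x). When it hangs on the peg this point is about 9 mm below the peg's axis.
- rack_grip (a point): Point in the middle of the black grip to take it by with the fingers from above, 128 mm above the rack's underside (14 mm below the grip's top), pinching its 18 mm width along the rack's y. To push the hanging rack, press low on the grip's flat front just above the eye: pressing high tips the rack.
- rinse_dish: White open dish in which the rack stands, loose, 0.5 kg, outside 86 x 108 x 50 mm (x, y, z), walls and floor 4 mm; the rack has 17 mm of play each side along x and about 4 mm each side along y. Origin: centre of its underside.
- drying_board: Fixed drying board: drip tray 150 x 210 mm (x, y), rim 18 mm high, at its back an upright panel 335 mm high, front face at x = +55 mm, leaving little room for a gripper above the peg's inner end. Origin: centre of the underside; front faces -x. Long level steel peg, 14 mm thick, axis 158 mm up at y = -30 mm; left of it two short pegs at y = +74 mm, a beaker upside down on the lower.
- peg_tip (a point): Domed free end of the long steel peg, on its axis, 158 mm above the worktop. Axes as the drying board's: +x runs along the peg from its tip to the panel. Peg and eye are smooth steel (friction about 0.25).
- peg_root (a point): Point where the peg's axis meets the panel's front face, 118 mm behind the tip (+x).
- keeper_pin (a point): Hinge pin of the keeper, just under the peg (11 mm below its axis), 50 mm behind the tip and 68 mm before the panel. Axes as the drying board's. A rack in front of the keeper hangs with its eye 6 to 40 mm before this point; when home behind it, 10 to 45 mm behind it (+x).
- keeper (a joint): Keeper flap: steel leaf 18 mm wide hanging 25 mm down from its pin under the peg. 0 = shut on its stop, leaning 0.2 rad toward the panel; grows to 1.15 as its lower end swings toward the panel and up. It swings only that way, almost without force, and falls shut by weight. The eye's lower rim lifts it as the rack slides in; with the eye about 25 mm past the pin it drops behind the rim.
- empty_rack: A second slide rack of the same shape without slides, loose on the bench; not to be moved. Origin: centre of its underside.
- cassette_01: Small tissue cassette with a wax block, 28 x 40 x 12 mm, loose bystander. Origin: centre of its underside.
- cassette_02: Another such cassette, loose bystander, 28 x 40 x 12 mm. Origin: centre of its underside.
- forceps: Fine steel forceps, 15 x 127 x 9 mm, lying loose, bystander. Origin: centre of its underside.
- brush: Thin section brush, 8 x 165 x 8 mm, lying loose, bystander. Origin: centre of its underside.
- timer: White bench timer, 33 x 68 x 56 mm, loose bystander in front of the oven. Origin: centre of its underside.

How it is judged:
On the way, in this order (a step that is already met when the one before it is completed fails the run):
1. the rack hangs by its eye on the front end of the peg, before the keeper, let go (x of rack_eye in the frame of keeper_pin between -0.052 and 0.002 m and y of rack_eye in the frame of keeper_pin between -0.012 and 0.012 m and z of rack_eye in the frame of keeper_pin between -0.008 and 0.01 m and contact force between slide_rack and the fingers below 0.05 N), for 0.2 s.
2. the keeper is swung up by the eye being pushed in (value of joint keeper above 0.4 rad and contact force between slide_rack and keeper above 0.005 N).
At the end, for the whole second after the job is handed in: The loaded rack hangs at rest by its eye on the long peg behind the keeper: eye centre 6 to 60 mm behind the keeper's pin, within 12 mm sideways and within 10 mm of its height, rack upright within 0.2 rad, and the keeper has dropped shut (under 0.12 rad) (x of rack_eye in the frame of keeper_pin between 0.006 and 0.06 m and y of rack_eye in the frame of keeper_pin between -0.012 and 0.012 m and z of rack_eye in the frame of keeper_pin between -0.008 and 0.01 m and value of joint keeper below 0.12 rad and angle between slide_rack's own z axis and vertical below 0.2 rad and linear speed of slide_rack below 0.03 m/s); the robot touches nothing.
It fails at once if the loaded rack is tipped more than about 40 degrees (angle between slide_rack's own z axis and vertical above 0.7 rad).
It fails at once if the dish is shifted more than 5 cm or tipped (distance of rinse_dish from where it was at the start of the episode above 0.05 m or angle between rinse_dish's own z axis and vertical above 0.4 rad).
It fails at once if a bystander is shifted more than 3 cm (distance of any of empty_rack, cassette_01, cassette_02, forceps, brush, timer from where it was at the start of the episode above 0.03 m).
It also fails if it takes over 46 s, if anything falls off the work surface, if the arm or the gripper's body presses on something with over 40 N, if the wrist force passes 120 N, or if a joint passes its speed limit or range.

ROBOT

A 7-joint arm with a two-finger parallel gripper is mounted at the origin on a cart in front of the work surface, level with it; the furniture and walls round the work are solid. World frame = base frame: x ahead of the robot, y to its left, z up, the work surface at z = 0. Lengths are in m, angles in rad, forces in N, time in s.
With the tool pointing down it reaches from about 0.425 to 0.8 m from the base axis. Payload 8.3 kg.
Tool frame: the origin (TCP) lies at the very end of the fingers, on their centre line; the grasp point (between the pads) lies 19 mm behind it (bot.grasp_offset is the distance from the TCP to the grasp point, in m); z points along the fingers, y is the line along which they close (so a half turn about z gives the same grasp; the last joint's range is limited). The gripper opens to 85 mm and grips with 20 to 120 N. Pads are 22 mm wide; open, the fingers measure 114 mm over their backs; the gripper's body (76 mm by 85 mm) begins 54 mm behind the grasp point. The pads swing forward as they close: fully open they stand 13 mm farther back than shut.
Start: joints at [-1.286, 0.383, 0.016, 1.37, -0.006, 1.388, -0.046], TCP at [0.213, 0.588, 0.192] pointing down, gripper open.
Joint ranges: [-2.95, 2.95], [-0.25, 2.06], [-1.52, 1.56], [0.18, 2.33], [-1.44, 4.58], [0.02, 2.06], [-3.01, 3.01]. Speed limits (rad/s): [2.39, 2.39, 3.01, 3.01, 3.14, 3.14, 3.14].

INTERFACE

Orientations are given as a unit quaternion [x, y, z, w].
In Python, from rig import get_state, camera, calibration, ticket, bot gives the robot as it stands.
- The arm moves only by the tool drive_tool, never from a script. Its argument "moves" is text: rows parted by semicolons, each of 7 numbers parted by spaces: the shift along the tool's x, y, z in cm, then the turn, a rotation vector about the tool's x, y, z in degrees, then the finger opening in cm, from 0 to 8.54. A call has 1 to 20 rows; each row shifts and turns the commanded pose from where the row before left it, along the tool's axes as they then stand; what a row does not reach is not made up. A row lasts 1/8 s, in which the tool goes at most 62.5 mm and 10.7 degrees, less where a joint would pass 70% of its speed; a pose out of reach is approached as far as the arm can. A call is refused whole if a number of a shift passes 6.25 or a number of a turn 10.7, either way. A call with a gripper value outside its range is refused whole. The fingers move at their own pace and stop on an object; the grip force is fixed at half the most. Time passes only in rows, so rows that do not move let the fingers close. It gives the time, the measured TCP pose, the force, the opening and the grip force at its end, in the units of the state.
- get_state(): the state, without advancing time (a new reading comes with each control period).
- camera(name): name is "scene" or "top"; returns (picture, depth): 480x640x3 uint8, red, green, blue; 480x640 float32, m along the optical axis (not along the pixel's ray), 0 where there is no reading.
- calibration(name): a dict with "vertical_fov" (degrees; the focal length in pixels is half the picture's height over the tangent of half this angle, whatever the lens; pixels are square), "cx", "cy" (the principal point, pixels), "rvec" (rotation vector, rad) and "tvec" (3), from world to camera coordinates, as OpenCV has them. Camera axes: x right, y down, z forward; pixel columns grow to the right and rows downward; lengths in m; the calibration is good to about 2 mm. A picture is of the moment at which its call begins. calibration takes no time and is no camera call.
- ticket.finish_job(): hands the job in; it is judged then, once.
The state is a dict: "t": time; "joints": joint angles; "joint_velocities": joint speeds; "effort": joint torques, N m; "ee_pos": TCP position; "tool_rot": TCP orientation; "wrist_force": force on the tool from outside, world axes, zero at the start; "ft_torque": the same for the moment, N m; "grip_width": opening from 0.0 (shut) to 1.0 (fully open); "gripper_force": force on a finger pad.
Only numpy, scipy, OpenCV 4.12 (cv2) and the standard library are available. Lean on these libraries where they do the work, as an engineer would, in place of code of your own. Each camera call takes 0.05 s, during which the arm holds its last target. There are 200 camera calls.

## Working session

There is one attempt and no reset: what is moved stays moved. The work goes in short steps, Python scripts to look and compute and a tool call to move; the robot and the scene stay as the last step left them, time stands still between calls to the robot, and variables do not carry over. Pictures are saved under pics/ and viewed, at most 10 in all, crops included, and the job is handed in when it is done.

Besides the shell and the picture viewer there is one more tool, called after "Request:" by a JSON object that holds its "method" and its "body", one argument or row to a line. drive_tool: Moves the arm, as the interface text tells. Its arguments: {"type":"object","properties":{"moves":{"type":"string"}},"required":["moves"]}

```bash
mkdir -p pics; ls
cat > h.py <<'E'
import numpy as np, cv2
from rig import get_state, camera, calibration, ticket, bot
def K(n):
    c=calibration(n); f=240/np.tan(np.radians(c["vertical_fov"])/2)
    R,_=cv2.Rodrigues(np.array(c["rvec"],float)); return f,c["cx"],c["cy"],R,np.array(c["tvec"],float)
def cloud(n,d):
    f,cx,cy,R,t=K(n); v,u=np.mgrid[:480,:640]
    P=np.stack([(u-cx)/f*d,(v-cy)/f*d,d],-1)
    W=(P-t)@R; W[d<=0]=np.nan; return W
def proj(n,p):
    f,cx,cy,R,t=K(n); q=R@np.array(p,float)+t; return f*q[0]/q[2]+cx,f*q[1]/q[2]+cy
def save(n,name):
    im,d=camera(n); cv2.imwrite(f"pics/{name}.png",im[:,:,::-1]); np.savez(f"{name}.npz",im=im,d=d); return im,d
E
python3 - <<'E'
from h import *
for n in("scene","top"):
    save(n,n+"0"); f,cx,cy,R,t=K(n); print(n,f,cx,cy,calibration(n),-R.T@t)
print(get_state())
E
```

```text
pics
scene 482.7543152745737 315.08748326554377 237.00156239260747 {'vertical_fov': 52.868286947642076, 'cx': 315.08748326554377, 'cy': 237.00156239260747, 'rvec': array([ 1.12910326, -1.98015141,  1.26591193]), 'tvec': array([0.25329636, 0.3028685 , 0.50908393])} [-0.15592502  0.39027548  0.48829014]
top 494.73982737303163 317.4368762102916 251.19012196618252 {'vertical_fov': 51.75636763878495, 'cx': 317.4368762102916, 'cy': 251.19012196618252, 'rvec': array([ 2.09146975, -2.12340701,  0.17692088]), 'tvec': array([0.01626823, 0.5347962 , 0.86671025])} [ 0.35768953 -0.01479834  0.95357092]
{'t': 0.1, 'joints': array([-1.28589119,  0.3841884 ,  0.01634797,  1.37102504, -0.00631437,
        1.38820415, -0.0464994 ]), 'joint_velocities': array([-0.000441  , -0.00129232,  0.00045486, -0.00134456,  0.00101846,
       -0.00015758,  0.00045881]), 'effort': array([ 3.69961577e-03, -6.29135728e+01,  8.47563576e-01, -3.72757351e+01,
        1.66680099e-02,  1.04594644e-02,  2.82469685e-06]), 'ee_pos': array([0.21279066, 0.58711216, 0.19136819]), 'tool_rot': array([ 1.72984628e-01,  9.84924124e-01, -8.75214941e-04, -1.52532200e-04]), 'wrist_force': array([-0.72136619,  0.29055825, -0.90893222]), 'ft_torque': array([ 0.01814758, -0.08573067, -0.03617193]), 'gripper_force': 0.0, 'grip_width': 1.0045314286187526}
```

View pics/scene0.png

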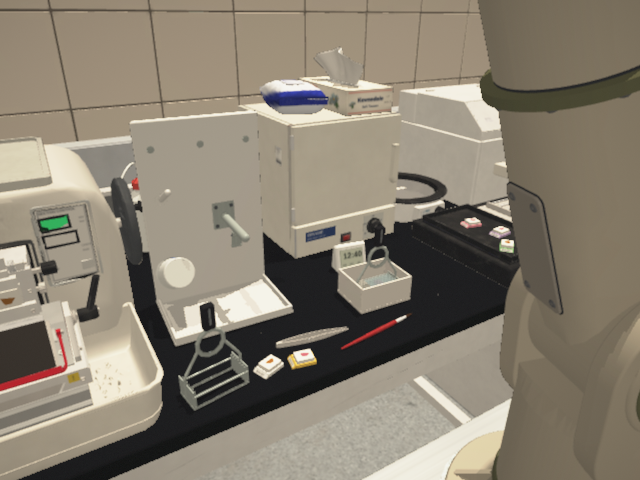

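View pics/top0.png

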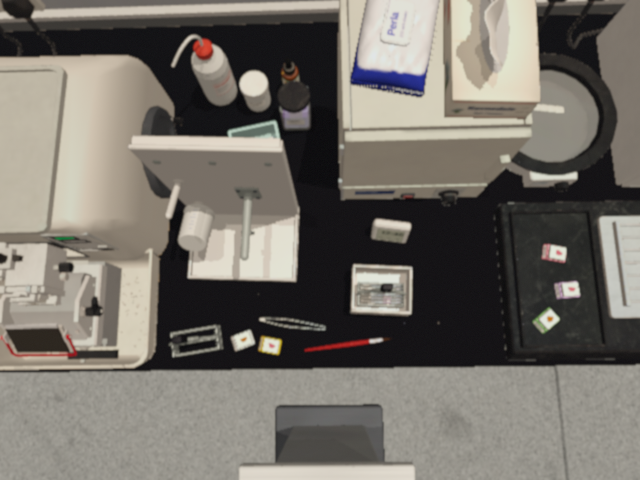

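Scene view: the loaded rack's grip is at (376,232), its eye at (377,258), the dish around (374,285). The peg tip is at (243,236) and the peg root about (222,214). Top view: the grip is at (386,288), the peg tip at (245,257), the root about (248,192). The empty rack is at (196,340).

Run:
```python
from h import *
W={};im={}
for n in("scene","top"):
    z=np.load(n+"0.npz"); W[n]=cloud(n,z["d"]); im[n]=z["im"].astype(int)
def st(l,p): print(l,len(p),"med",np.round(np.median(p,0),4),"min",np.round(np.percentile(p,3,0),4),"max",np.round(np.percentile(p,97,0),4))
# clouds
for n,(u0,u1,v0,v1) in {"scene":(330,420,215,315),"top":(340,425,255,325)}.items():
    P=W[n][v0:v1,u0:u1].reshape(-1,3); C=im[n][v0:v1,u0:u1].reshape(-1,3)
    m=(P[:,0]<.62)
    dark=C.max(1)<70
    g=m&dark&(P[:,2]>.09)&(P[:,2]<.17); 
    if g.sum(): st(n+" grip",P[g])
    e=m&~dark&(P[:,2]>.06)&(P[:,2]<.112)
    if e.sum(): st(n+" eye",P[e])
    r=m&(P[:,2]>.045)&(P[:,2]<.055)&(C.min(1)>110)
    if r.sum()>20:
        q=P[r]; st(n+" rim",q); b=cv2.minAreaRect((q[:,:2]*1000).astype(np.float32)); print(b)
    s=m&(P[:,2]>.02)&(P[:,2]<.044)
    st(n+" slides",P[s])
for n,(u0,u1,v0,v1) in {"scene":(205,255,195,245),"top":(230,265,180,265)}.items():
    P=W[n][v0:v1,u0:u1].reshape(-1,3)
    g=(P[:,2]>.14)&(P[:,2]<.18)&(P[:,0]<.64)
    q=P[g]; st(n+" peg",q)
    q=q[(q[:,0]<np.nanpercentile(q[:,0],60))]
    print("line y(x)",np.polyfit(q[:,0],q[:,1],1),"tipx",np.sort(q[:,0])[:5], "z top",np.percentile(q[:,2],[50,90,97]))
    bb=np.linspace(q[:,0].min(),q[:,0].max(),6)
    for a,b in zip(bb,bb[1:]):
        k=q[(q[:,0]>=a)&(q[:,0]<=b)]; print(np.round(k.mean(0),4),np.round(np.ptp(k[:,1]),4))
# panel plane from scene
P=W["scene"][150:250,150:255].reshape(-1,3); P=P[np.isfinite(P).all(1)]
med=np.median(P[:,0]); k=P[abs(P[:,0]-med)<.03]
for _ in range(5):
    A=np.c_[k[:,1:],np.ones(len(k))]; c=np.linalg.lstsq(A,k[:,0],rcond=None)[0]; r=k[:,0]-A@c; k=k[abs(r)<max(.003,2*r.std())]
print("panel x = ay+bz+c",c,r.std(), len(k))
# tray from top
P=W["top"][200:285,183:303].reshape(-1,3); k=P[(P[:,2]>.014)&(P[:,2]<.022)]; st("tray rim",k); print(cv2.minAreaRect((k[:,:2]*1000).astype(np.float32)))
def tri(a,b):
    rows=[];rhs=[]
    for n,(u,v) in(("scene",a),("top",b)):
        f,cx,cy,R,t=K(n); M=np.c_[R,t]; x,y=(u-cx)/f,(v-cy)/f
        for w in(x*M[2]-M[0],y*M[2]-M[1]): rows.append(w[:3]);rhs.append(-w[3])
    s=np.linalg.lstsq(np.array(rows),np.array(rhs),rcond=None); return np.round(s[0],4),s[1]
print("tip tri",tri((243,236),(245,257)),"grip top tri",tri((376,221),(386,288)))
for n in W:
  big=[]
for n,b in(("scene",(200,190,260,250)),("scene",(330,210,420,315)),("top",(340,255,425,325)),("top",(215,175,275,265))):
    big.append(cv2.resize(np.load(n+"0.npz")["im"][b[1]:b[3],b[0]:b[2],::-1],(390,290),interpolation=cv2.INTER_CUBIC))
cv2.imwrite("pics/crops.png",np.vstack([np.hstack(big[:2]),np.hstack(big[2:])]))
```

```text
scene grip 193 med [ 0.4511 -0.104   0.1275] min [ 0.4481 -0.1153  0.1098] max [ 0.4595 -0.0995  0.1453]
scene eye 235 med [ 0.4538 -0.106   0.0787] min [ 0.4509 -0.1372  0.0629] max [ 0.4574 -0.0778  0.1078]
scene rim 609 med [ 0.4903 -0.1136  0.0484] min [ 0.4178 -0.162   0.0453] max [ 0.5836 -0.0547  0.0542]
((504.04376220703125, -111.92546081542969), (110.2796401977539, 173.1085968017578), 86.2866439819336)
scene slides 2042 med [ 0.4678 -0.1135  0.0328] min [ 0.4172 -0.3362  0.0207] max [ 0.5968 -0.0545  0.0432]
top grip 69 med [ 0.4533 -0.1056  0.1444] min [ 0.45   -0.1137  0.1231] max [ 0.4584 -0.0989  0.1475]
top eye 113 med [ 0.4553 -0.0993  0.0773] min [ 0.4529 -0.1385  0.0634] max [ 0.4587 -0.0757  0.1071]
top rim 499 med [ 0.4622 -0.1149  0.0492] min [ 0.419  -0.1624  0.0457] max [ 0.5062 -0.0539  0.0527]
((463.13531494140625, -108.37127685546875), (108.18867492675781, 86.36897277832031), 86.98682403564453)
top slides 754 med [ 0.4535 -0.1131  0.0303] min [ 0.4202 -0.1593  0.0209] max [ 0.5038 -0.058   0.0407]
scene peg 1272 med [0.6153 0.1223 0.1618] min [0.504  0.063  0
[... 421 characters left out ...]
y(x) [-0.04326913  0.14698973] tipx [0.50112483 0.50114305 0.50138606 0.50150715 0.50175366] z top [0.16311643 0.16583433 0.16672792]
[0.5102 0.1251 0.1627] 0.014
[0.5291 0.1242 0.1629] 0.0131
[0.5478 0.1228 0.1618] 0.0191
[0.5657 0.1226 0.1633] 0.0139
[0.5851 0.1219 0.1628] 0.0133
panel x = ay+bz+c [0.04647748 0.00061967 0.61296913] 0.001271683422947632 9299
tray rim 580 med [0.5021 0.1202 0.0175] min [0.4873 0.0502 0.0143] max [0.621  0.2573 0.0209]
((556.3765869140625, 153.41720581054688), (208.49105834960938, 133.90635681152344), 87.26722717285156)
tip tri (array([0.5072, 0.1261, 0.1609]), array([1.00222038e-05])) grip top tri (array([ 0.4536, -0.1018,  0.1584]), array([1.81856725e-05]))
```

View pics/crops.png

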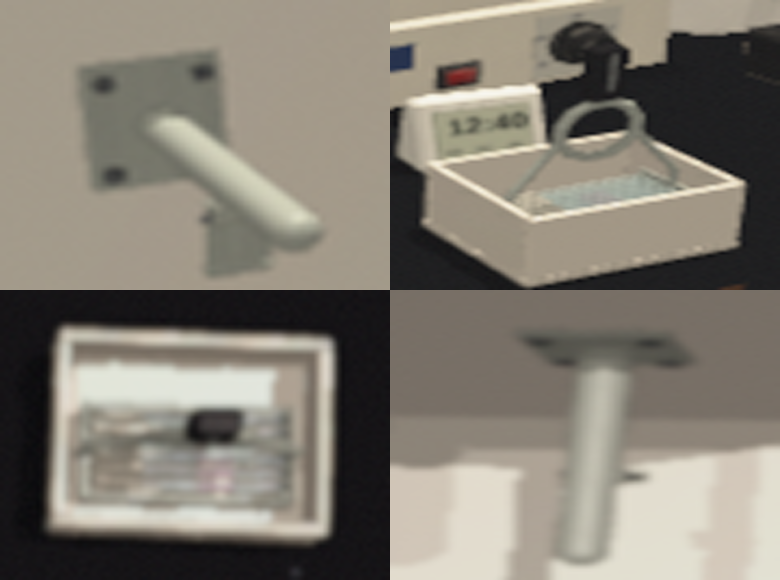

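The crops show a clear peg and keeper, with the rack standing nearly square in the dish and its grip at top-crop (215,425). Next I check obstacle heights along the way and the rack's yaw.

Run:
```python
from h import *
A=[]
for n in("scene","top"):
    z=np.load(n+"0.npz"); W=cloud(n,z["d"])
    if n=="scene": W[:,470:]=np.nan
    A.append(W.reshape(-1,3))
    if n=="top":
        P=W[255:325,340:425].reshape(-1,3)
        k=P[(P[:,2]>.06)&(P[:,2]<.11)]; print("hanger fit top",np.polyfit(k[:,1],k[:,0],1))
    else:
        P=W[215:315,330:420].reshape(-1,3)
        k=P[(P[:,2]>.06)&(P[:,2]<.11)&(P[:,0]<.47)]; print("hanger fit sc",np.polyfit(k[:,1],k[:,0],1)); 
        k=k[(k[:,2]>.075)]; print("ring y range",k[:,1].min(),k[:,1].max(), "z",k[:,2].max())
P=np.vstack(A); P=P[np.isfinite(P).all(1)&(P[:,2]<.6)]
xs=np.arange(.15,.7,.05); ys=np.arange(.65,-.25,-.05)
print("x\\y",*["%4d"%(y*100) for y in ys])
for x in xs:
    print("%.2f"%x,*["%4d"%(1000*np.percentile(q,98)) if len(q:=P[(abs(P[:,0]-x)<.025)&(abs(P[:,1]-y)<.025)][:,2])>3 else "   ." for y in ys])
```

```text
hanger fit sc [0.04449033 0.45867675]
ring y range -0.13397430875757743 -0.08312085491681465 z 0.1099727599972515
hanger fit top [0.04928403 0.4606613 ]
x\y   65   60   54   49   44   39   34   29   24   19   14    9    4    0   -5  -10  -15  -20
0.15 -852 -852 -852 -851 -851 -850 -852 -851 -849 -764    2    2    1    2    2    2    2 -761
0.20 -851 -851 -852 -853 -851 -851 -852 -851 -851 -852 -852 -851 -852 -851 -850 -852 -850 -852
0.25 -851 -853 -852 -851 -851 -853 -851 -853 -851 -851 -853 -852 -850 -852 -851 -852 -851 -852
0.30 -850    2    2    2    3    1    0    0    0    0    0    1    1    1    1    1    0    1
0.35    .   56   80  145  146  142   79   78  139   30   11   12    3    6    7    6    2    2
0.40    .   52  151  172  172  166  167   79  141   86   12    9    8    5   47   49   49    2
0.45    .   64  159  222  228  202  188   79    2    2    2    2    2    2   52  145   87    3
0.50    .   66    .  237  296  297  236   79   18   18  163  163   18    2   49   50   50    3
0.55    .    .    .  246  295  297  284  251  239  232  165  165   18    2    2   37   51    3
0.60    .    .    .    .  294  298  286  254  328  331  333  333  333    2    2   55   56    3
0.65    .    .    .    .  295  298  286  255  334  336  335  335  334    2  292  293  293  298
```

Request:
{"method": "drive_tool", "body": {
  "moves": "0 0 -3.5 0 0 -8.65 8.5; 0 0 -3.5 0 0 -8.65 8.5; -1.98 -5.05 0 0 0 0 8.5; -1.98 -5.05 0 0 0 0 8.5; -1.98 -5.05 0 0 0 0 8.5; -1.98 -5.05 0 0 0 0 8.5; -1.98 -5.05 0 0 0 0 8.5; -3.22 -4.6 0 0 0 0 8.5; -3.22 -4.6 0 0 0 0 8.5; -3.22 -4.6 0 0 0 0 8.5; -3.22 -4.6 0 0 0 0 8.5; -0.9 -4.89 0 0 0 0 6; -0.9 -4.89 0 0 0 0 5; -0.9 -4.89 0 0 0 0 5; -0.9 -4.89 0 0 0 0 5; -0.9 -4.89 0 0 0 0 5; 0 0 0 0 0 0 5; 0 0 0 0 0 0 5"
}}

```text
t: 2.35
ee_pos: [0.4541, -0.1046, 0.262]
tool_rot: [0.023, 1.0, 0.0, -0.0]
wrist_force: [-0.7, 0.5, -0.0]
grip_width: 0.584
gripper_force: 0.0
```

Request:
{"method": "drive_tool", "body": {
  "moves": "0.06 -0.18 4 0 0 0 5; 0 0 4 0 0 0 5; 0 0 3 0 0 0 5; 0 0 2 0 0 0 5; 0 0 1.1 0 0 0 5; 0 0 0.6 0 0 0 5; 0 0 0 0 0 0 5; 0 0 0 0 0 0 4; 0 0 0 0 0 0 3; 0 0 0 0 0 0 2; 0 0 0 0 0 0 0.5; 0 0 0 0 0 0 0.5; 0 0 0 0 0 0 0.5; 0 0 0 0 0 0 0.5"
}}

```text
t: 4.1
ee_pos: [0.4536, -0.107, 0.1153]
tool_rot: [0.023, 1.0, -0.0, -0.0]
wrist_force: [0.3, 0.5, 0.1]
grip_width: 0.061
gripper_force: 0.0
```

Run:
```python
from h import *
print(get_state()["grip_width"],get_state()["gripper_force"])
a,_=save("scene","scene1"); b,_=save("top","top1")
cv2.imwrite("pics/c1.png",np.hstack([cv2.resize(a[120:330,290:480,::-1],(400,440)),cv2.resize(b[230:340,330:430,::-1],(400,440))]))
```

```text
0.06110300463177188 0.0
```

View pics/c1.png

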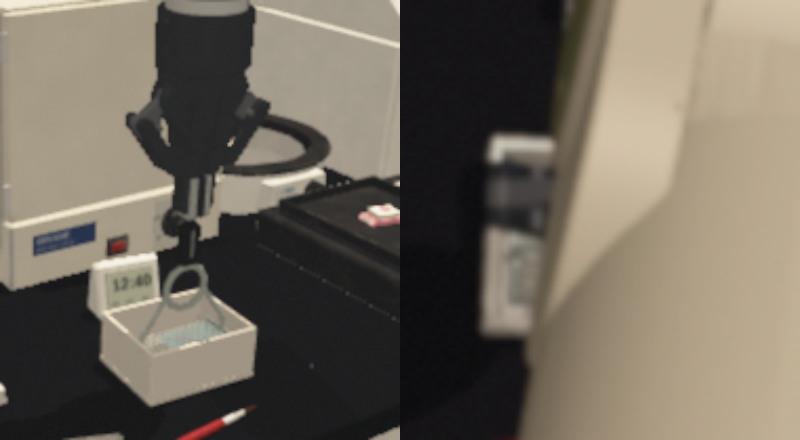

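Run:
```python
from h import *
z=np.load("scene1.npz"); W=cloud("scene",z["d"]); C=z["im"].astype(int)
print("TCP proj",proj("scene",[.4536,-.107,.1153]),"grasp pt",proj("scene",[.4536,-.107,.134]))
for v in range(196,262,3):
    r=W[v,340:420]; k=(r[:,0]<.49)&(r[:,2]>.06)
    if k.any(): q=r[k]; print(v,"u",340+np.where(k)[0][[0,-1]],"x %.4f y %.4f..%.4f z %.4f"%(np.median(q[:,0]),q[:,1].min(),q[:,1].max(),np.median(q[:,2])),C[v,340:420][k].mean(0).astype(int))
cv2.imwrite("pics/c2.png",cv2.resize(z["im"][190:270,335:425,::-1],(720,600),interpolation=cv2.INTER_CUBIC))
```

```text
TCP proj (np.float64(378.6370966833239), np.float64(242.69257196422217)) grasp pt (np.float64(379.2712816267228), np.float64(233.1754022786438))
196 u [361 403] x 0.4432 y -0.1415..-0.0638 z 0.2064 [45 45 45]
199 u [363 396] x 0.4435 y -0.1322..-0.0701 z 0.2033 [48 47 46]
202 u [369 393] x 0.4427 y -0.1219..-0.0752 z 0.1981 [48 48 47]
205 u [373 392] x 0.4451 y -0.1251..-0.0900 z 0.1902 [68 67 63]
208 u [373 392] x 0.4451 y -0.1245..-0.0929 z 0.1845 [70 69 65]
211 u [372 391] x 0.4455 y -0.1235..-0.0924 z 0.1793 [73 71 67]
214 u [372 391] x 0.4460 y -0.1238..-0.0928 z 0.1740 [70 69 66]
217 u [372 391] x 0.4463 y -0.1249..-0.0939 z 0.1679 [76 74 70]
220 u [373 389] x 0.4455 y -0.1171..-0.0926 z 0.1631 [77 75 71]
223 u [376 388] x 0.4443 y -0.1174..-0.0985 z 0.1570 [114 110 100]
226 u [379 383] x 0.4580 y -0.1171..-0.1111 z 0.1444 [40 38 37]
229 u [375 385] x 0.4509 y -0.1162..-0.1008 z 0.1429 [38 37 36]
232 u [375 385] x 0.4499 y -0.1169..-0.0989 z 0.1374 [46 44 43]
235 u [375 384] x 0.4503 y -0.1141..-0.1004 z 0.1315 [39 38 38]
238 u [374 384] x 0.4510 y -0.1167..-0.1001 z 0.1254 [38 38 37]
241 u [374 384] x 0.4501 y -0.1147..-0.1000 z 0.1196 [37 36 36]
244 u [374 384] x 0.4505 y -0.1180..-0.1002 z 0.1137 [29 28 29]
247 u [375 385] x 0.4520 y -0.1223..-0.1006 z 0.1064 [110 110  99]
250 u [372 387] x 0.4540 y -0.1272..-0.0950 z 0.1015 [102 102  92]
253 u [370 388] x 0.4534 y -0.1290..-0.0902 z 0.0977 [104 104  94]
256 u [368 388] x 0.4550 y -0.1309..-0.0863 z 0.0880 [102 102  93]
259 u [368 389] x 0.4541 y -0.1335..-0.0875 z 0.0772 [113 112 101]
```

View pics/c2.png

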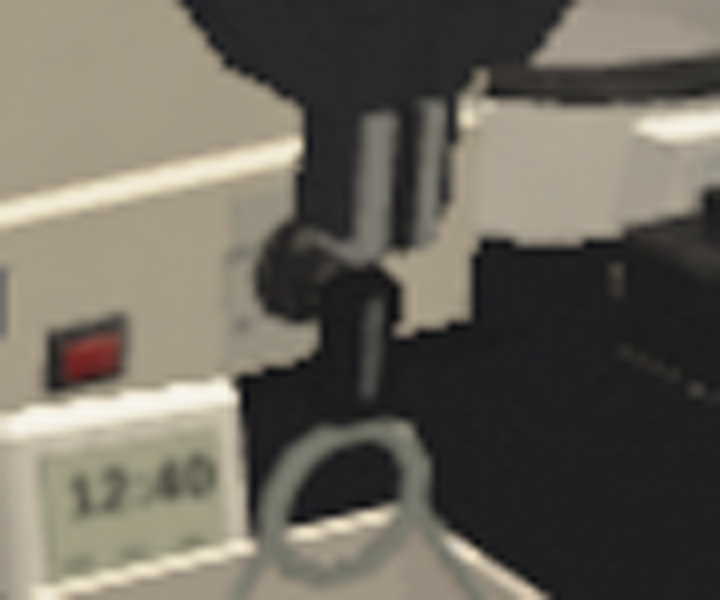

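The fingers have closed above the grip. By depth, their real tips are at z≈0.155, about 40 mm above the reported TCP, and the rack is untouched. I'll open, go 37 mm lower and close again, treating the tips as 40 mm short of the TCP from here on.

Request:
{"method": "drive_tool", "body": {
  "moves": "0 0 0 0 0 0 5; 0 0 0 0 0 0 5; 0 0 0 0 0 0 5; 0 0 0 0 0 0 5; 0 0 1.0 0 0 0 5; 0 0 1.0 0 0 0 5; 0 0 1.0 0 0 0 5; 0 0 0.7 0 0 0 5; 0 0 0 0 0 0 3; 0 0 0 0 0 0 0.5; 0 0 0 0 0 0 0.5; 0 0 0 0 0 0 0.5; 0 0 0 0 0 0 0.5; 0 0 0 0 0 0 0.5"
}}

```text
t: 5.95
ee_pos: [0.4538, -0.1071, 0.0785]
tool_rot: [0.023, 1.0, -0.0, 0.0]
wrist_force: [0.1, -1.0, 2.1]
grip_width: 0.199
gripper_force: 58.7
```

Request:
{"method": "drive_tool", "body": {
  "moves": "0 0 -0.5 0 0 0 0.5; 0 0 -1.2 0 0 0 0.5; 0 0 -1.7 0 0 0 0.5; 0 0 -1.7 0 0 0 0.5; 0 0 -1.4 0 0 0 0.5; 0 0 -0.7 0 0 0 0.5; 0.12 2 0 0 0 0 0.5; 0.2 4 0 0 0 0 0.5; 0.2 4 0 0 0 0 0.5; 0.2 4 0 0 0 0 0.5; 0.2 4 0 0 0 0 0.5; 0.2 3.5 0 0 0 0 0.5; 0.1 1.5 0 0 0 0 0.5; 0.05 0.5 0 0 0 0 0.5; 0 0 0 0 0 0 0.5; 0 0 0 0 0 0 0.5"
}}

```text
t: 7.95
ee_pos: [0.4519, 0.1269, 0.1503]
tool_rot: [0.024, 1.0, -0.0, -0.0]
wrist_force: [-0.4, -0.2, -1.5]
grip_width: 0.2
gripper_force: 58.8
```

Run:
```python
from h import *
s=get_state(); T=s["ee_pos"]; print(T,s["tool_rot"],s["wrist_force"],s["grip_width"])
a,d=save("scene","scene2"); W=cloud("scene",d); u,v=map(int,proj("scene",[T[0],T[1],.157])); print(u,v)
P=W[v-70:v+90,u-70:u+70].reshape(-1,3)
m=(abs(P[:,0]-T[0])<.03)&(abs(P[:,1]-T[1])<.06)
k=P[m&(P[:,2]>.13)&(P[:,2]<.185)]
print("hanger x med",np.median(k[:,0]),"n",len(k))
for z0 in np.arange(.08,.23,.005):
    q=P[m&(abs(P[:,2]-z0)<.0025)]
    if len(q)>3: print("%.3f"%z0,len(q),np.round([np.median(q[:,0]),q[:,1].min(),q[:,1].max(),q[:,1].mean()],4))
b,_=save("top","top2")
cv2.imwrite("pics/c3.png",np.hstack([cv2.resize(a[v-70:v+90,u-70:u+70,::-1],(480,548),interpolation=cv2.INTER_CUBIC),cv2.resize(b[170:340,200:300,::-1],(320,548))]))
```

```text
[0.45188318 0.1269444  0.1503029 ] [ 2.39605940e-02  9.99712893e-01 -1.43351793e-04 -3.12694204e-05] [-0.42073739 -0.2309545  -1.47529733] 0.19968281768636587
258 251
hanger x med 0.4521360512499818 n 394
0.080 203 [0.4351 0.0833 0.1696 0.1314]
0.085 161 [0.4389 0.0829 0.1689 0.129 ]
0.090 153 [0.4389 0.0829 0.1702 0.1318]
0.095 119 [0.4378 0.0826 0.1699 0.1333]
0.100 240 [0.4381 0.0826 0.1692 0.1292]
0.105 657 [0.452  0.0811 0.1704 0.1254]
0.110 20 [0.4536 0.0814 0.17   0.119 ]
0.115 16 [0.4537 0.0807 0.1695 0.1413]
0.120 19 [0.4539 0.0826 0.1683 0.1276]
0.125 21 [0.4542 0.0845 0.1659 0.1343]
0.130 15 [0.4533 0.0891 0.1619 0.1321]
0.135 31 [0.453  0.0909 0.1588 0.1284]
0.140 70 [0.4521 0.0948 0.1557 0.1261]
0.145 52 [0.4527 0.0991 0.1522 0.1268]
0.150 36 [0.4524 0.1009 0.1478 0.1254]
0.155 25 [0.4523 0.1047 0.1467 0.1265]
0.160 23 [0.4525 0.1041 0.1466 0.1244]
0.165 24 [0.4524 0.1039 0.1465 0.1271]
0.170 31 [0.4523 0.1078 0.1448 0.1282]
0.175 52 [0.4521 0.1088 0.1408 0.1261]
0.180 24 [0.4504 0.1175 0.1332 0.126 ]
0.185 32 [0.449  0.1174 0.134  0.1257]
0.190 46 [0.4478 0.1113 0.1409 0.1258]
0.195 80 [0.4461 0.1056 0.1459 0.1261]
0.200 97 [0.4454 0.1042 0.1471 0.128 ]
0.205 89 [0.4454 0.1035 0.1476 0.127 ]
0.210 96 [0.4459 0.1034 0.1481 0.128 ]
0.215 113 [0.4466 0.1037 0.1476 0.1271]
0.220 86 [0.4446 0.1036 0.1475 0.1275]
0.225 83 [0.4444 0.1027 0.1482 0.1258]
0.230 70 [0.4413 0.0954 0.1549 0.1248]
```

View pics/c3.png

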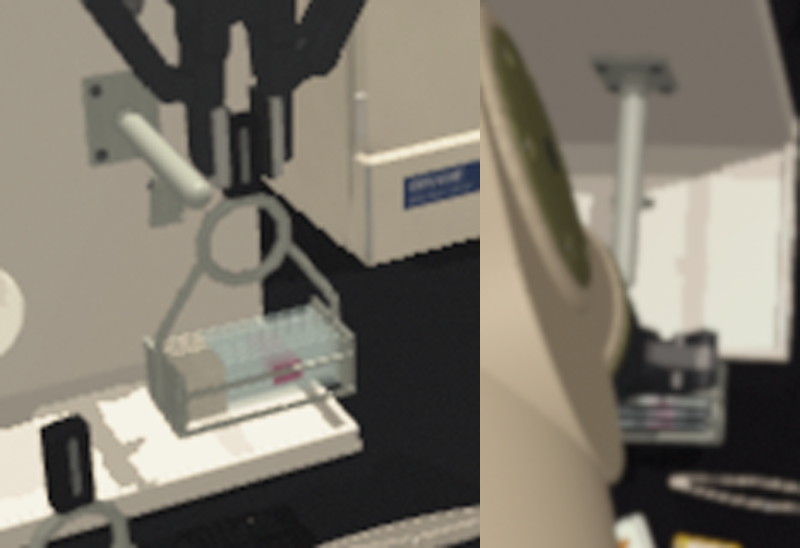

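The rack hangs upright in the gripper. Its eye is at about (0.4523, 0.1258, 0.1575), with the peg axis 2–3 mm to its left. I'll shift it sideways and slide it onto the peg.

Request:
{"method": "drive_tool", "body": {
  "moves": "0 0.28 0 0 0 0 0.5; 0 0 0 0 0 0 0.5; -0.8 0 0 0 0 0 0.5; -1 0 0 0 0 0 0.5; -1 0 0 0 0 0 0.5; -1 0 0 0 0 0 0.5; -1 0 0 0 0 0 0.5; -1 0 0 0 0 0 0.5; -1 0 0 0 0 0 0.5; -0.5 0 0 0 0 0 0.5; 0 0 0 0 0 0 0.5; 0 0 0 0 0 0 0.5"
}}

```text
t: 9.55
ee_pos: [0.5245, 0.1279, 0.1502]
tool_rot: [0.023, 1.0, -0.0, -0.0]
wrist_force: [-0.5, 0.6, -2.9]
grip_width: 0.201
gripper_force: 58.8
```

Request:
{"method": "drive_tool", "body": {
  "moves": "0 0 0.3 0 0 0 0.5; 0 0 0.3 0 0 0 0.5; 0 0 0.15 0 0 0 0.5; 0 0 0 0 0 0 0.5; 0 0 0 0 0 0 0.5"
}}

```text
t: 10.18
ee_pos: [0.5248, 0.1278, 0.1428]
tool_rot: [0.023, 1.0, -0.0, 0.0]
wrist_force: [0.6, 0.2, -2.6]
grip_width: 0.201
gripper_force: 58.8
```

```bash
cat > m.py <<'E'
from h import *
import sys
tag=sys.argv[1]
s=get_state(); T=s["ee_pos"]; print(s["t"],T,s["wrist_force"],s["grip_width"])
a,d=save("scene",tag); W=cloud("scene",d)
P=W[150:340,170:300].reshape(-1,3); m=(P[:,0]>.42)&(P[:,0]<.612)&(abs(P[:,1]-.125)<.06)
for z0 in np.arange(.06,.225,.006):
    q=P[m&(abs(P[:,2]-z0)<.003)]
    if len(q)>3: print("%.3f"%z0,len(q),np.round([*np.percentile(q[:,0],[3,50,97]),q[:,1].min(),q[:,1].max()],4))
cv2.imwrite(f"pics/{tag}c.png",cv2.resize(a[140:340,160:320,::-1],(480,600),interpolation=cv2.INTER_CUBIC))
E
python3 m.py scene3
```

```text
10.175 [0.52478864 0.12781545 0.14284807] [ 0.56343095  0.23056202 -2.64565982] 0.20142310180372208
0.066 4 [0.5052 0.5083 0.5321 0.0907 0.1682]
0.072 191 [0.5029 0.5076 0.5391 0.0838 0.17  ]
0.078 167 [0.5055 0.5117 0.5313 0.0846 0.1702]
0.084 127 [0.5064 0.5114 0.5435 0.0846 0.1709]
0.090 222 [0.5033 0.5103 0.5279 0.0843 0.1709]
0.096 565 [0.5085 0.5239 0.5435 0.08   0.1704]
0.102 63 [0.5085 0.5263 0.5432 0.0815 0.1708]
0.108 17 [0.522  0.5269 0.5306 0.0815 0.1707]
0.114 21 [0.5217 0.5261 0.5296 0.0838 0.1694]
0.120 23 [0.5223 0.5265 0.5541 0.0865 0.1649]
0.126 47 [0.5227 0.5507 0.5544 0.0904 0.1612]
0.132 97 [0.5231 0.5265 0.5535 0.0952 0.1571]
0.138 77 [0.523  0.5261 0.553  0.0987 0.1525]
0.144 53 [0.5229 0.5263 0.5505 0.1027 0.1494]
0.150 34 [0.5037 0.5253 0.6118 0.1039 0.1474]
0.156 89 [0.5    0.5246 0.6086 0.104  0.148 ]
0.162 167 [0.5019 0.5253 0.6076 0.1062 0.1451]
0.168 56 [0.5195 0.5251 0.5292 0.1118 0.1409]
0.174 27 [0.5201 0.5219 0.5287 0.1175 0.1342]
0.180 43 [0.5149 0.521  0.5275 0.1135 0.1408]
0.186 64 [0.5128 0.5196 0.5238 0.1115 0.1457]
0.192 98 [0.5121 0.518  0.5287 0.1039 0.148 ]
0.198 98 [0.512  0.5185 0.5288 0.1041 0.1484]
0.204 104 [0.5121 0.5181 0.5269 0.1035 0.1483]
0.210 112 [0.5125 0.5186 0.531  0.1033 0.1482]
0.216 88 [0.5119 0.5172 0.5315 0.1034 0.1486]
0.222 70 [0.5104 0.5152 0.5289 0.0963 0.1546]
```

View pics/scene3c.png

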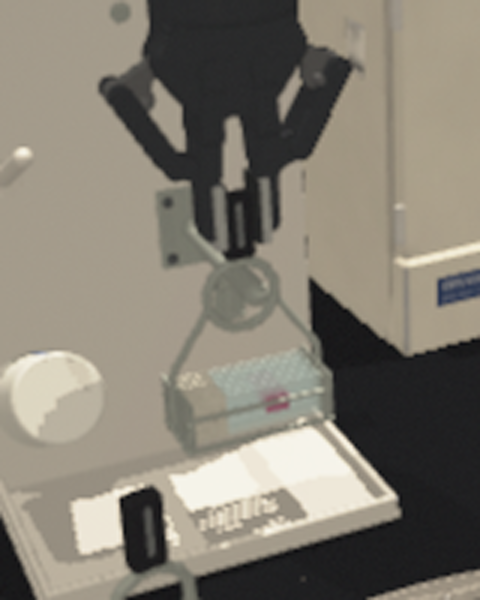

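The peg runs through the eye, at crop (238,290), and the eye is about 25 mm before the pin. I'll lower the last 2 mm, release, rise clear and check.

Request:
{"method": "drive_tool", "body": {
  "moves": "0 0 0.15 0 0 0 0.5; 0 0 0 0 0 0 0.5; 0 0 0 0 0 0 1.9; 0 0 0 0 0 0 2.5; 0 0 0 0 0 0 3.5; 0 0 0 0 0 0 4; 0 0 0 0 0 0 4; 0 0 0 0 0 0 4; 0 0 0 0 0 0 4; 0 0 -1 0 0 0 4; 0 0 -2 0 0 0 4; 0 0 -2 0 0 0 4; 0 0 -2 0 0 0 4; 0 0 0 0 0 0 4"
}}

```text
t: 11.98
ee_pos: [0.5259, 0.128, 0.2134]
tool_rot: [0.023, 1.0, 0.001, 0.002]
wrist_force: [0.1, -0.8, -1.0]
grip_width: 0.472
gripper_force: 0.0
```

```bash
python3 m.py scene4
```

```text
11.975 [0.52590706 0.12801975 0.21338017] [ 0.14908345 -0.76514279 -1.04105766] 0.4716705469813118
0.066 58 [0.5037 0.5069 0.542  0.082  0.1673]
0.072 195 [0.5029 0.5107 0.5404 0.0815 0.1681]
0.078 169 [0.5055 0.5117 0.5404 0.0819 0.168 ]
0.084 98 [0.5054 0.5114 0.5441 0.0829 0.1689]
0.090 249 [0.503  0.5105 0.5362 0.0829 0.1688]
0.096 554 [0.5078 0.5241 0.5429 0.081  0.1684]
0.102 17 [0.5145 0.5265 0.5301 0.0807 0.1693]
0.108 18 [0.5214 0.5268 0.529  0.0795 0.1688]
0.114 21 [0.5209 0.5258 0.5297 0.0819 0.1653]
0.120 22 [0.5216 0.5261 0.5542 0.0875 0.1616]
0.126 60 [0.5223 0.528  0.5547 0.091  0.1598]
0.132 101 [0.5225 0.5259 0.5532 0.0949 0.1537]
0.138 71 [0.5229 0.5265 0.552  0.0975 0.1501]
0.144 42 [0.5234 0.5268 0.5512 0.1031 0.1477]
0.150 33 [0.5056 0.5251 0.5476 0.1034 0.1474]
0.156 87 [0.5014 0.5244 0.607  0.104  0.1463]
0.162 209 [0.5016 0.528  0.6076 0.1075 0.144 ]
0.168 45 [0.5206 0.5244 0.5279 0.112  0.1379]
0.174 39 [0.5192 0.5216 0.6108 0.105  0.1349]
0.180 42 [0.5197 0.5215 0.6119 0.104  0.1356]
0.186 40 [0.5201 0.5215 0.5294 0.1186 0.1353]
0.192 43 [0.5194 0.5214 0.5285 0.1183 0.1351]
0.198 43 [0.5198 0.5218 0.5264 0.1176 0.1357]
0.204 46 [0.5192 0.5222 0.5284 0.119  0.1358]
0.210 16 [0.5213 0.5256 0.5295 0.1194 0.1335]
```

The rack hangs free, with its eye about 25 mm before the pin. Next I back off in front, close the fingers, tilt the tips 12° toward the panel and come down to just above the eye.

Request:
{"method": "drive_tool", "body": {
  "moves": "1.5 -0.1 0 0 0 0 4; 1.5 0 0 0 0 0 0; 1.5 0 0 0 -6 0 0; 0 0 0 0 -6 0 0; 0.38 0 1.8 0 0 0 0; 0.38 0 1.8 0 0 0 0; 0.38 0 1.8 0 0 0 0; 0.39 0 1.78 0 0 0 0; 0 0 0 0 0 0 0; -0.98 0 0.21 0 0 0 0; -0.98 0 0.21 0 0 0 0; -0.5 0 0.1 0 0 0 0; 0 0 0 0 0 0 0; 0 0 0 0 0 0 0"
}}

```text
t: 13.78
ee_pos: [0.5047, 0.1277, 0.1378]
tool_rot: [0.023, 0.994, -0.003, 0.104]
wrist_force: [-0.8, 1.2, 0.8]
grip_width: -0.002
gripper_force: 0.0
```

```bash
python3 m.py scene5; python3 -c "
from h import *
print(get_state()['tool_rot'])"
```

```text
13.775 [0.50470657 0.12766244 0.13779837] [-0.78927161  1.1615576   0.75122257] -0.0021648490808296238
0.066 55 [0.504  0.5066 0.5436 0.0813 0.1673]
0.072 192 [0.5028 0.5102 0.5346 0.081  0.1683]
0.078 171 [0.5057 0.5118 0.5286 0.0807 0.1682]
0.084 104 [0.5058 0.511  0.543  0.0822 0.1687]
0.090 243 [0.503  0.5106 0.5341 0.0825 0.169 ]
0.096 558 [0.5088 0.5244 0.5435 0.0805 0.1685]
0.102 16 [0.5099 0.5266 0.5322 0.0804 0.1692]
0.108 20 [0.5218 0.5254 0.5287 0.0795 0.1694]
0.114 20 [0.5227 0.5263 0.5284 0.0816 0.166 ]
0.120 22 [0.522  0.5263 0.5538 0.0868 0.1617]
0.126 57 [0.5223 0.5298 0.5546 0.0905 0.1579]
0.132 100 [0.5225 0.5259 0.5532 0.0948 0.1534]
0.138 70 [0.5226 0.5267 0.5526 0.0984 0.1513]
0.144 49 [0.5221 0.5258 0.5848 0.1025 0.1476]
0.150 31 [0.5039 0.5254 0.5477 0.1038 0.1472]
0.156 83 [0.5004 0.5253 0.6005 0.1038 0.1463]
0.162 188 [0.502  0.5518 0.6094 0.1143 0.1442]
0.168 22 [0.5219 0.5258 0.6111 0.1127 0.1387]
0.174 25 [0.4851 0.5214 0.611  0.1196 0.1352]
0.180 56 [0.4826 0.4862 0.5261 0.1152 0.1392]
0.186 69 [0.4816 0.4867 0.525  0.1135 0.1397]
0.192 83 [0.4802 0.4858 0.5268 0.1128 0.1404]
0.198 66 [0.4786 0.4834 0.5219 0.1143 0.1409]
0.204 69 [0.4781 0.4826 0.4943 0.1127 0.14  ]
0.210 55 [0.4761 0.4807 0.4909 0.1126 0.1406]
0.216 88 [0.4727 0.4763 0.483  0.0976 0.1565]
0.222 145 [0.4713 0.475  0.4874 0.0916 0.1614]
[ 0.02277077  0.99427751 -0.00245485  0.10434415]
```

View pics/scene5c.png

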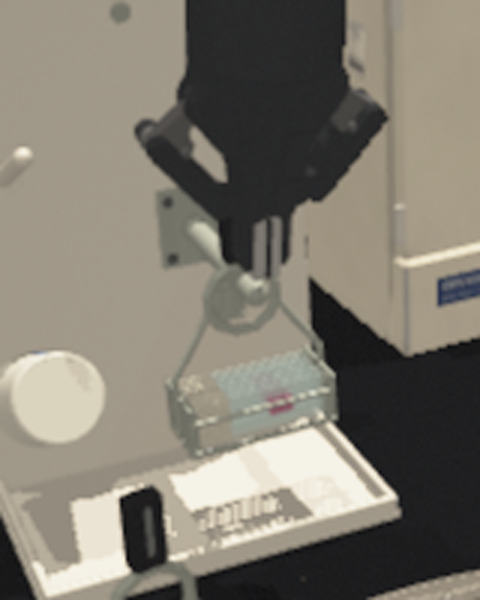

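The fingertips are at z≈0.175, about 12 mm in front of the grip and clear of the peg. I'll push along the peg in 5 mm rows.

Request:
{"method": "drive_tool", "body": {
  "moves": "-0.49 0 0.104 0 0 0 0; -0.49 0 0.104 0 0 0 0; -0.3 0 0.06 0 0 0 0; -0.39 0 0.08 0 0 0 0; -0.39 0 0.08 0 0 0 0; -0.39 0 0.08 0 0 0 0; -0.39 0 0.08 0 0 0 0; -0.39 0 0.08 0 0 0 0; -0.39 0 0.08 0 0 0 0; -0.39 0 0.08 0 0 0 0; -0.39 0 0.08 0 0 0 0; -0.39 0 0.08 0 0 0 0; -0.39 0 0.08 0 0 0 0; -0.39 0 0.08 0 0 0 0; -0.39 0 0.08 0 0 0 0; -0.39 0 0.08 0 0 0 0; 0 0 0 0 0 0 0; 0 0 0 0 0 0 0"
}}

```text
t: 16.08
ee_pos: [0.5695, 0.1247, 0.1382]
tool_rot: [0.023, 0.994, -0.002, 0.104]
wrist_force: [0.4, -0.3, -0.8]
grip_width: 0.002
gripper_force: 0.0
```

```bash
python3 m.py scene6
```

```text
16.075 [0.56954698 0.12469181 0.13823405] [ 0.40190826 -0.28689361 -0.77451987] 0.002171351658474277
0.066 88 [0.5603 0.5641 0.5887 0.08   0.1657]
0.072 150 [0.5607 0.5684 0.5929 0.0798 0.1657]
0.078 155 [0.5609 0.5684 0.5869 0.0796 0.1664]
0.084 116 [0.5602 0.5668 0.5991 0.0801 0.167 ]
0.090 206 [0.5594 0.5672 0.585  0.0793 0.1668]
0.096 487 [0.5647 0.5818 0.5994 0.0785 0.1662]
0.102 20 [0.5767 0.583  0.598  0.0785 0.167 ]
0.108 19 [0.5766 0.5815 0.585  0.0782 0.1662]
0.114 18 [0.5758 0.5807 0.5988 0.0687 0.1627]
0.120 17 [0.5541 0.579  0.5833 0.0841 0.1594]
0.126 52 [0.5512 0.5535 0.5827 0.1143 0.1574]
0.132 64 [0.5502 0.5765 0.5819 0.0916 0.1528]
0.138 46 [0.5493 0.5766 0.5809 0.0964 0.1492]
0.144 36 [0.5472 0.551  0.5816 0.1001 0.1447]
0.150 38 [0.5037 0.5755 0.5794 0.1016 0.1459]
0.156 88 [0.5005 0.5507 0.6055 0.1016 0.1443]
0.162 211 [0.5028 0.5445 0.6052 0.1062 0.1412]
0.168 24 [0.5439 0.5763 0.5799 0.1227 0.1367]
0.174 17 [0.5505 0.573  0.5971 0.1193 0.1377]
0.180 38 [0.5468 0.5512 0.5778 0.1113 0.1341]
0.186 58 [0.5462 0.5501 0.5707 0.1096 0.1368]
0.192 59 [0.545  0.5498 0.5769 0.1093 0.137 ]
0.198 61 [0.5438 0.5484 0.5748 0.1095 0.1374]
0.204 63 [0.5428 0.5476 0.5658 0.1096 0.1371]
0.210 54 [0.5407 0.5447 0.5582 0.1103 0.1366]
0.216 78 [0.5382 0.5412 0.5484 0.0958 0.1529]
0.222 131 [0.5364 0.5397 0.5519 0.0908 0.1564]
```

View pics/scene6c.png

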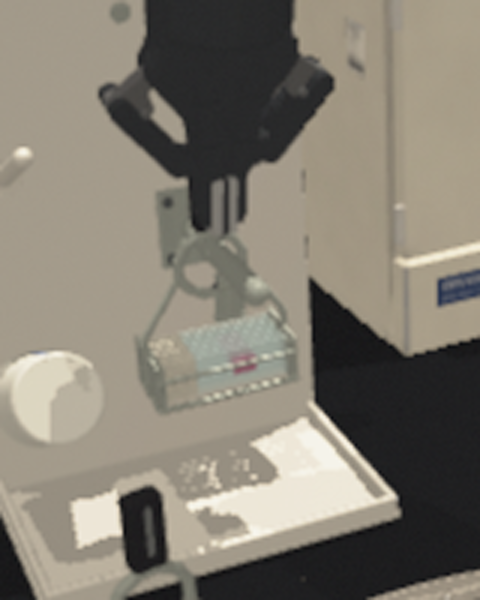

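The flap hangs shut in front of the ring, and the eye is about 27 mm past the pin. I'll push 3 mm more for margin, then back off along the peg and rise.

Request:
{"method": "drive_tool", "body": {
  "moves": "-0.3 0 0.06 0 0 0 0; 0 0 0 0 0 0 0; 0 0 0 0 0 0 0; 0.2 0 -0.04 0 0 0 0; 0.3 0 -0.06 0 0 0 0; 0.5 0 -0.1 0 0 0 0; 1 0 -0.21 0 0 0 0; 2 0 -0.42 0 0 0 0; 2.5 0 -0.52 0 0 0 0; 2.5 0 -0.52 0 0 0 0; -0.6 0 -3 0 0 0 0; -0.6 0 -3 0 0 0 0; 0 0 0 0 0 0 0; 0 0 0 0 0 0 0; 0 0 0 0 0 0 0; 0 0 0 0 0 0 0"
}}

```text
t: 18.12
ee_pos: [0.4796, 0.1286, 0.1983]
tool_rot: [0.023, 0.994, -0.003, 0.104]
wrist_force: [0.7, -0.2, 0.5]
grip_width: -0.001
gripper_force: 0.0
```

```bash
python3 m.py scene7; sleep 0
python3 - <<'E'
from h import *
# sway check: rack points in a second frame
W0=cloud("scene",np.load("scene7.npz")["d"]); _,d=camera("scene"); W1=cloud("scene",d)
for W in(W0,W1):
    P=W[150:340,170:300].reshape(-1,3); q=P[(P[:,0]>.55)&(P[:,0]<.6)&(abs(P[:,2]-.08)<.02)&(abs(P[:,1]-.122)<.05)]; print(len(q),q.mean(0))
E
```

```text
18.125 [0.47964018 0.12863223 0.19829175] [ 0.66063634 -0.17282352  0.54167064] -0.001452323850683164
0.066 45 [0.5563 0.5592 0.5967 0.0861 0.165 ]
0.072 177 [0.5553 0.5631 0.5879 0.0792 0.1649]
0.078 161 [0.5576 0.5643 0.5807 0.0804 0.1656]
0.084 107 [0.5574 0.5634 0.5937 0.0788 0.1666]
0.090 212 [0.5559 0.5636 0.5798 0.0787 0.1663]
0.096 478 [0.5613 0.5773 0.5961 0.0764 0.1672]
0.102 22 [0.5631 0.5793 0.5915 0.0773 0.1669]
0.108 17 [0.5762 0.5788 0.5818 0.0765 0.1669]
0.114 20 [0.5745 0.5781 0.5834 0.0806 0.1633]
0.120 20 [0.5535 0.5785 0.582  0.0844 0.1592]
0.126 49 [0.5503 0.5541 0.5816 0.0886 0.1554]
0.132 68 [0.5501 0.5767 0.5815 0.0921 0.1514]
0.138 48 [0.5491 0.5766 0.5823 0.0962 0.147 ]
0.144 34 [0.5473 0.5639 0.5813 0.101  0.1449]
0.150 37 [0.5122 0.5761 0.5799 0.1007 0.1448]
0.156 86 [0.501  0.5473 0.5989 0.102  0.144 ]
0.162 219 [0.5019 0.5468 0.6006 0.1018 0.1413]
0.168 40 [0.5575 0.5779 0.5815 0.1091 0.1353]
0.174 35 [0.5718 0.5752 0.5845 0.1162 0.1324]
0.180 35 [0.5737 0.5755 0.6106 0.1164 0.1331]
0.186 39 [0.573  0.5755 0.578  0.1164 0.1333]
0.192 36 [0.5731 0.5753 0.5826 0.1143 0.1328]
0.198 34 [0.5721 0.5754 0.5786 0.1175 0.1338]
0.204 45 [0.5737 0.5758 0.5822 0.1157 0.134 ]
0.210 16 [0.5762 0.5788 0.5999 0.1127 0.1311]
1179 [0.56956083 0.12420519 0.08657298]
1176 [0.5696273  0.12417499 0.08653807]
```

View pics/scene7c.png

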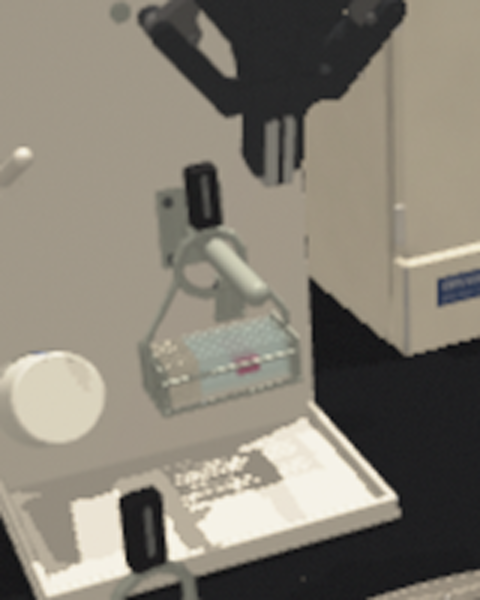

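The rack hangs at rest and upright behind the shut flap, with its eye about 28 mm past the pin and the gripper clear. I'm handing in.

```bash
python3 -c "
from rig import ticket
print(ticket.finish_job())"
```

```text
the job is handed in; nothing more can be done
None
```

The loaded rack hangs upright and at rest between flap and panel, its eye about 28 mm behind the keeper's pin and the flap shut; the job was handed in at about 18 s, and no verdict was returned.

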